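# Present the blue-capped sample at the front of the carousel

## Robot

A 6-joint arm with a two-finger parallel gripper is mounted at the origin on the work surface; the furniture and walls round the work are solid. World frame = base frame: x ahead of the robot, y to its left, z up, the work surface at z = 0. Lengths are in m, angles in degrees, forces in N, time in s.
With the tool pointing down it reaches from about 0.3 to 0.75 m from the base axis. Payload 8.5 kg.
Tool frame: the origin (TCP) lies on the centre line of the jaws, within the pads' length; the fingertips stand 14 mm ahead of it and the grasp point (between the pads) lies 5 mm behind it; z points along the fingers, x is the direction in which the jaws open and shut, and the axes are right-handed (so a half turn about z gives the same grasp; the last joint's range is limited). The gripper opens to 85 mm and grips with 20 to 120 N. Pads are 22 mm wide; open, the fingers measure 114 mm over their backs; the gripper's body (76 mm by 85 mm) begins 54 mm behind the grasp point. The pads swing forward as they close: fully open they stand 13 mm farther back than shut.
Start: joints at [-81.148, 21.807, 74.336, -0, 83.858, -12.336], TCP at [0.199, -0.513, 0.245] pointing down, gripper open.
Joint ranges: [-178.18, 178.18], [-50.72, 133.34], [12.68, 142.11], [-81.47, 261.47], [9.98, 163.14], [-165.26, 165.26]. Speed limits (degrees/s): [136.94, 136.94, 180, 180, 180, 180].

## Interface

Orientations are given as a 3x3 rotation matrix whose columns are the frame's x, y, z axes.
In Python, from rig import * gives the robot as it stands.
- The arm moves only by the shell command python3 -m crank 'ROWS' [FORCE]. ROWS is JSON, one flat list of numbers, 7 for each row, row after row: the turn, a rotation vector about the world's x, y, z in rad, then the shift along the world's x, y, z in m, then the opening in per cent of the stroke, from 0 (shut) to 100 (fully open). A call has 1 to 20 rows; each row shifts and turns the commanded pose from where the row before left it; what a row does not reach is not made up. A row lasts 1/10 s, in which the tool goes at most 50 mm and 8.59 degrees, less where a joint would pass 70% of its speed; a pose out of reach is approached as far as the arm can. A call is refused whole if a number of a shift passes 0.05 or a number of a turn 0.15, either way. A call with a gripper value outside its range is refused whole. The fingers move at their own pace and stop on an object; FORCE is the grip in N (left out, the last holds). Time passes only in rows, so rows that do not move let the fingers close. It gives the time, the measured TCP pose, the force and the opening at its end, in the units of the state.
- observe(): the state, without advancing time (a new reading comes with each control period).
- get_image(name): name is "scene" or "top" or "wrist"; returns a dict with "frame" (420x560x3 uint8, red, green, blue), "fov_y" (degrees; the focal length in pixels is half the picture's height over the tangent of half this angle, whatever the lens; pixels are square), "cx", "cy" (the principal point, pixels), "k1" (the pictures are not rectified: a ray, as slopes to the right and down, at radius r is drawn at 1 + k1 r^2 times it, then the intrinsics apply), "world_to_cam" (4x4, takes a point from world to camera coordinates). Camera axes: x right, y up, looking along -z (the intrinsics and any distortion apply to the point x, -y, -z); pixel columns grow to the right and rows downward; lengths in m; the calibration is good to about 2 mm. A picture is of the moment at which its call begins. There is no depth.
- close_job(): hands the job in, once; it reports no verdict.
The state is a dict: "time_s": time; "q": joint angles; "qvel": joint speeds; "joint_efforts": joint torques, N m; "position": TCP position; "tool_rot": TCP orientation; "ft_force": force on the tool from outside, world axes, zero at the start; "wrist_torque": the same for the moment, N m; "grip_width": finger opening in m.
Only numpy, scipy, OpenCV 4.12 (cv2) and the standard library are available. Lean on these libraries where they do the work, as an engineer would, in place of code of your own. Each camera call takes 0.05 s, during which the arm holds its last target. There are 200 camera calls.

## Task

Take hold of the black crank knob of the tube carousel and turn the carousel, without haste, until the blue-capped tube faces front, squarely in line with the white-striped pointer on the base. Finish while gripping the knob, so that the turntable is held still there. Do not push on the tubes, and leave the other things on the desk where they are.

Things in the scene. Friction and masses are not known exactly. Their poses are not given: they have to be found in the camera images.
- carousel_base: dark round base of the tube carousel, fixed to the desk, 116 mm across, 7 mm thick, with a flat pointer nose (24 mm wide, white stripe on top) that sticks out to 73 mm from the axis at its front. Origin: underside, on the turntable's axis. Its -x axis points along the nose, to the front, which looks roughly to the robot or to the left; z up.
- front_mark (a point): point over the base, in line with the pointer nose, 40 mm in front of the axis and 60 mm above the desk: where the middle of the blue-capped tube must come.
- turntable (a joint): angle of the turntable on the base, rad, counter-clockwise positive seen from above; 0 and 2 pi both mean that the blue-capped tube faces front. It turns endlessly either way with slight friction (0.05 Nm) and stays where it is left.
- blue_tube (a point): middle of the one blue-capped tube: 99 mm tall, cap 19 mm across, fixed upright in the turntable (white disc, 108 mm across) 40 mm from the axis, its top 110 mm above the desk. Four like tubes with red caps stand on the same circle, 72 degrees apart.
- knob_grip (a point): grip centre of the crank knob, 151 mm above the desk. Black upright knob, 20 mm across, from 122 to 167 mm up, at the end of a flat aluminium arm (top 121 mm up) that turns with the turntable; 30 mm from the axis, exactly opposite the blue tube. It spins freely on its own pin, so it can be led round the axis with the gripper's heading kept.
- crank_knob: the same black knob as a body; origin at its lower end.
- tape_1: roll of brown tape, 94 mm across, 48 mm tall, a bystander left of the carousel; origin at the centre of its underside.
- note_block: yellow note block, 76x76x22 mm, a bystander left of the carousel; origin at the centre of its underside.
- label_roll_b: cream label roll, 100 mm across, 55 mm tall, a bystander behind the carousel; origin at the centre of its underside.
- blue_capped_tube: the blue-capped tube as a body; origin at its lower end.
- red_tube_1: one of the four red-capped tubes as a body; origin at its lower end.
- red_tube_2: one of the four red-capped tubes as a body; origin at its lower end.
- red_tube_3: one of the four red-capped tubes as a body; origin at its lower end.
- red_tube_4: one of the four red-capped tubes as a body; origin at its lower end.

How it is judged:
By the outcome, as a careful person would: the job done as asked, in the order asked, and still so for the second after the job is handed in, while the arm keeps its last pose, push and grip.
It also fails if it takes over 32 s, if anything falls off the work surface, if the arm or the gripper's body presses on something with over 40 N, if the wrist force passes 120 N, or if a joint passes its speed limit or range.

## Working session

There is one attempt and no reset: what is moved stays moved. The work goes in short steps, Python scripts to look and compute and a shell command to move; the robot and the scene stay as the last step left them, time stands still between calls to the robot, and variables do not carry over. Pictures are saved under pics/ and viewed, about 8 in all and at most 12, crops included, and the job is handed in when it is done.

```bash
mkdir -p pics
cat > h.py <<'E'
from rig import *
import numpy as np, cv2
def save(im,fn,box=None,s=1):
    f=im["frame"][:,:,::-1]
    if box: f=f[box[1]:box[3],box[0]:box[2]]
    cv2.imwrite(fn,cv2.resize(f,None,fx=s,fy=s,interpolation=cv2.INTER_CUBIC))
def par(im):
    f=210/np.tan(np.radians(im["fov_y"])/2)
    return np.array([[f,0,im["cx"]],[0,f,im["cy"]],[0,0,1]]),np.array([im["k1"],0,0,0,0.])
def onz(im,u,v,z):
    K,d=par(im); p=cv2.undistortPoints(np.array([[[u,v]]],float),K,d)[0,0]
    M=np.array(im["world_to_cam"]); R=M[:3,:3]; c=-R.T@M[:3,3]
    r=R.T@np.array([p[0],-p[1],-1]); return c+r*(z-c[2])/r[2]
def proj(im,P):
    K,d=par(im); M=np.array(im["world_to_cam"]); q=M[:3,:3]@np.array(P)+M[:3,3]
    return cv2.projectPoints(np.array([[q[0],-q[1],-q[2]]]),np.zeros(3),np.zeros(3),K,d)[0].ravel()
E
python3 - <<'E'
from h import *
import pickle
ims={n:get_image(n) for n in("top","scene")}
pickle.dump(ims,open("ims.pkl","wb"))
for n in ims: save(ims[n],f"pics/{n}0.png",s=1.4); M=np.array(ims[n]["world_to_cam"]);print(n,-M[:3,:3].T@M[:3,3])
print(observe())
E
```

```text
top [ 0.49555495 -0.02938025  1.00987171]
scene [0.07212245 0.62524331 0.5382594 ]
{'time_s': 0.1, 'q': array([-8.11491833e+01,  2.18382426e+01,  7.43781817e+01, -1.50693370e-03,
        8.38577845e+01, -1.23354035e+01]), 'qvel': array([ 0.03237312, -0.10190029, -0.10467514,  0.07560223, -0.0078095 ,
       -0.06022275]), 'joint_efforts': array([ 3.11997770e-03, -4.49218905e+01, -2.31655562e+01, -1.44885003e-04,
        3.69085930e-03,  1.94662317e-05]), 'position': array([ 0.19872829, -0.51259008,  0.2447762 ]), 'tool_rot': array([[ 3.61402830e-01, -9.32409751e-01, -2.25119201e-04],
       [-9.32408912e-01, -3.61402813e-01,  1.27574225e-03],
       [-1.27087323e-03, -2.51153713e-04, -9.99999161e-01]]), 'ft_force': array([-0.60729825,  0.85201667,  0.21727964]), 'wrist_torque': array([0.04027542, 0.01697615, 0.07606578]), 'grip_width': 0.08551410170893889}
```

View pics/top0.png

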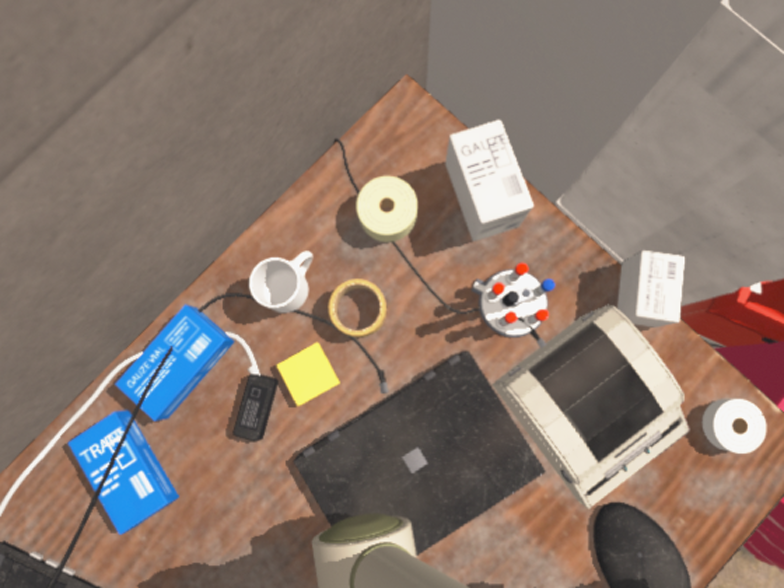

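View pics/scene0.png

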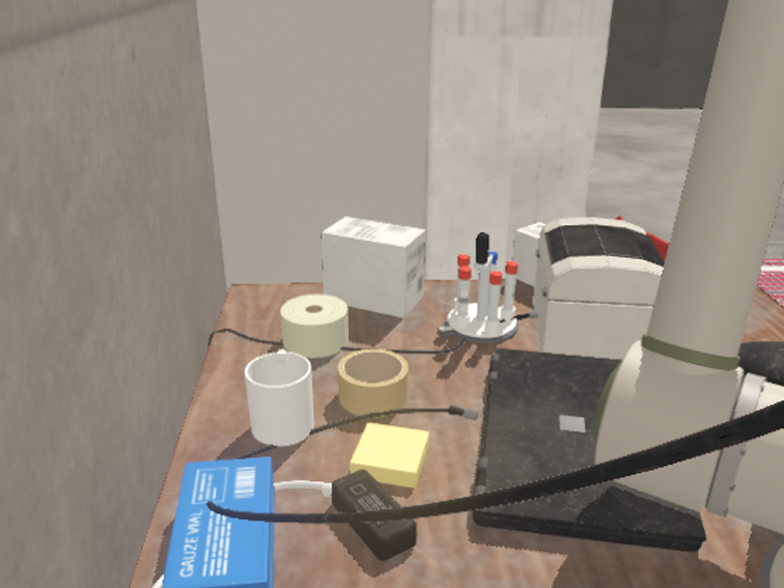

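Top view: carousel at about (515,302) in the enlarged picture, black knob (510,298), blue cap (548,286), nose apparently at upper left (480,286). The scene view shows the knob standing up at (482,247). I'll enlarge the carousel next.

Run:
```python
from h import *
import pickle
ims=pickle.load(open("ims.pkl","rb"))
save(ims["top"],"pics/topc.png",(325,175,410,250),9)
```

```text
(no output)
```

View pics/topc.png

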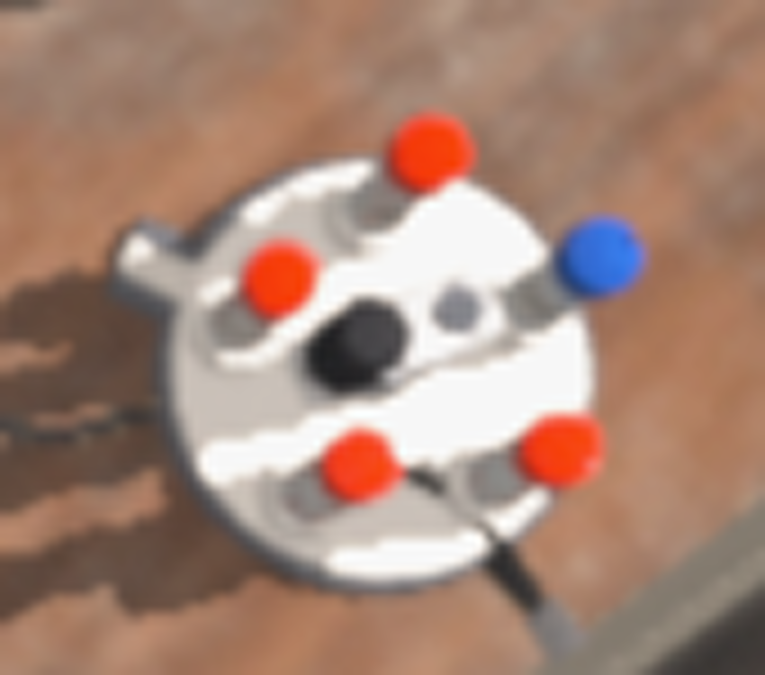

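Run:
```python
from h import *
import pickle
im=pickle.load(open("ims.pkl","rb"))["top"]
P=lambda u,v,z:onz(im,325+(u-.0)/9-.44,175+v/9-.44,z)[:2]
caps=np.array([P(600,257,.11),P(431,152,.11),P(280,280,.11),P(360,466,.11),P(561,449,.11)])
c=caps.mean(0);print("axis",c,"radii",np.linalg.norm(caps-c,axis=1))
b=np.degrees(np.arctan2(*(caps-c)[:,::-1].T))
# tubes order: fit phase
print("bearings",b, "diff",(b-b[0])%72)
k=P(373,338,.167);print("knob",k,np.linalg.norm(k-c),np.degrees(np.arctan2(*(k-c)[::-1])))
d=P(380,372,.009);print("disc",d)
n=P(122,255,.007);print("nose",n,np.linalg.norm(n-c),np.degrees(np.arctan2(*(n-c)[::-1])), "from disc",np.degrees(np.arctan2(*(n-d)[::-1])),np.linalg.norm(n-d))
n=P(165,275,.007);print("nose root dir",np.degrees(np.arctan2(*(n-c)[::-1])))
# printer corner near carousel / boxes
for u,v in((497,385),(610,308),(687,420),(553,360)):
  for z in(.0,.1,.15):print(u,v,z,onz(im,u/1.4,v/1.4,z)[:2])
for u,v in((465,238),(530,215)):print(onz(im,u/1.4,v/1.4,0))
print("above pts",[ (proj(im,[*c,.0]))])
```

```text
axis [ 0.61693055 -0.20480794] radii [0.03965487 0.04036925 0.04011739 0.04048541 0.040034  ]
bearings [ -68.77130399    2.402028     75.05213377  147.29294668 -140.6869329 ] diff [0.00000000e+00 7.11733320e+01 7.18234378e+01 6.42506770e-02
 8.43710909e-02]
knob [ 0.60560458 -0.17733497] 0.02971602146204984 112.40433772443586
disc [ 0.61723162 -0.20649136]
nose [ 0.64982609 -0.1404116 ] 0.07231185996811437 62.94071853729663 from disc 63.74473465153779 0.07368130102554366
nose root dir 62.831694844901264
497 385 0.0 [ 0.48023158 -0.1745011 ]
497 385 0.1 [ 0.48174893 -0.16013087]
497 385 0.15 [ 0.48250761 -0.15294576]
610 308 0.0 [ 0.60532997 -0.37101422]
610 308 0.1 [ 0.59445978 -0.33718478]
610 308 0.15 [ 0.58902468 -0.32027006]
687 420 0.0 [ 0.41690607 -0.48604962]
687 420 0.1 [ 0.42469408 -0.44082909]
687 420 0.15 [ 0.42858808 -0.41821882]
553 360 0.0 [ 0.51979828 -0.26971138]
553 360 0.1 [ 0.51739765 -0.2459132 ]
553 360 0.15 [ 0.51619733 -0.23401411]
[ 0.73164274 -0.12967756  0.        ]
[ 0.77023419 -0.24379609  0.        ]
above pts [array([365.42875753, 216.50279793])]
```

```bash
python3 - <<'E'
from h import *
import pickle
ims=pickle.load(open("ims.pkl","rb"))
s=ims["scene"]
for xy in((.482,-.155),(.52,-.24),(.59,-.32),(.53,-.30)):
  for z in(0,.1,.15,.2):print(xy,z,(proj(s,[*xy,z])*1.4).round())
c=[.617,-.205]
print("knob chk",proj(s,[.6056,-.1773,.167])*1.4, "nose",proj(s,[.6498,-.1404,.007])*1.4)
w=get_image("wrist");M=np.array(w["world_to_cam"]);R=observe()["tool_rot"];print("cam in tool",R.T@(-M[:3,:3].T@M[:3,3]-observe()["position"]))
E
python3 -m crank '[0,0,0,0,0,0.03,100, 0,0,0,0,0,0.03,100, 0,0,0,0.02,0.02,0.02,100, 0,0,0,0.025,0.03,0.01,100, 0,0,0,0.03,0.03,0,100, 0,0,0,0.03,0.03,0,100, 0,0,0,0.03,0.03,0,100, 0,0,0,0.03,0.03,0,100, 0,0,0,0.03,0.03,0,100, 0,0,0,0.03,0.03,0,100]' 40
```

```text
(0.482, -0.155) 0 [540. 369.]
(0.482, -0.155) 0.1 [547. 307.]
(0.482, -0.155) 0.15 [550. 274.]
(0.482, -0.155) 0.2 [554. 239.]
(0.52, -0.24) 0 [547. 338.]
(0.52, -0.24) 0.1 [554. 280.]
(0.52, -0.24) 0.15 [557. 248.]
(0.52, -0.24) 0.2 [561. 216.]
(0.59, -0.32) 0 [535. 307.]
(0.59, -0.32) 0.1 [541. 252.]
(0.59, -0.32) 0.15 [544. 223.]
(0.59, -0.32) 0.2 [547. 193.]
(0.53, -0.3) 0 [561. 322.]
(0.53, -0.3) 0.1 [568. 266.]
(0.53, -0.3) 0.15 [571. 236.]
(0.53, -0.3) 0.2 [575. 204.]
knob chk [484.76678969 234.6463707 ] nose [441.39614678 330.45186258]
cam in tool [ 0.00043732 -0.0711024  -0.12817251]
time_s: 1.15
position: [0.4247, -0.2813, 0.3352]
tool_rot: [[0.361, -0.932, -0.0], [-0.932, -0.361, 0.0], [-0.0, 0.0, -1.0]]
ft_force: [1.0, -0.4, -1.0]
grip_width: 0.0856
```

```bash
python3 -m crank '[0,0,0,0.03,0.017,0,100, 0,0,0,0.03,0.017,0,100, 0,0,0,0.03,0.017,0,100, 0,0,0,0.03,0.017,0,100, 0,0,0,0.03,0.017,-0.02,100, 0,0,0,0.02,0.012,-0.03,100, 0,0,0,0.011,0.008,-0.03,100, 0,0,0,0,0,-0.02,100, 0,0,0,0,0,0,100, 0,0,0,0,0,0,100]'
python3 - <<'E'
from h import *
import pickle
w=get_image("wrist");pickle.dump(w,open("w.pkl","wb"));save(w,"pics/w1.png",s=1.4)
print(observe()["position"])
for P in ([.6056,-.1773,.167],[.6498,-.1404,.007]):print(proj(w,P)*1.4)
E
```

```text
time_s: 2.15
position: [0.6049, -0.178, 0.2359]
tool_rot: [[0.361, -0.932, 0.0], [-0.932, -0.361, -0.0], [0.0, -0.0, -1.0]]
ft_force: [-0.1, 0.4, 0.3]
grip_width: 0.0857
[ 0.6049987  -0.17820938  0.23674121]
[390.25044373 320.80891694]
[368.04348705 190.19322348]
```

View pics/w1.png

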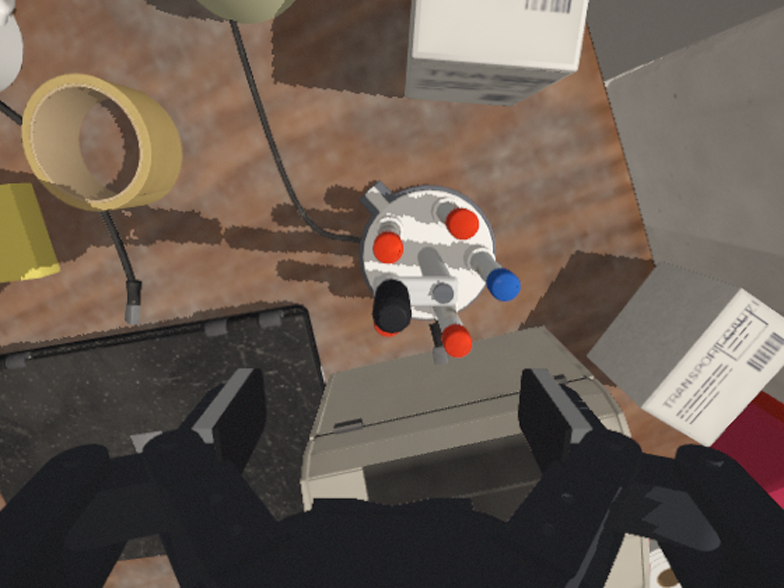

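Wrist view: knob top near (391,312), nose tip (377,186), blue cap (503,284), axis hub (442,292); all within a few px of prediction. I'll enlarge to refine.

Run:
```python
from h import *
import pickle
w=pickle.load(open("w.pkl","rb"))
save(w,"pics/w1c.png",(250,125,380,265),4.2*1.0)
```

```text
(no output)
```

View pics/w1c.png

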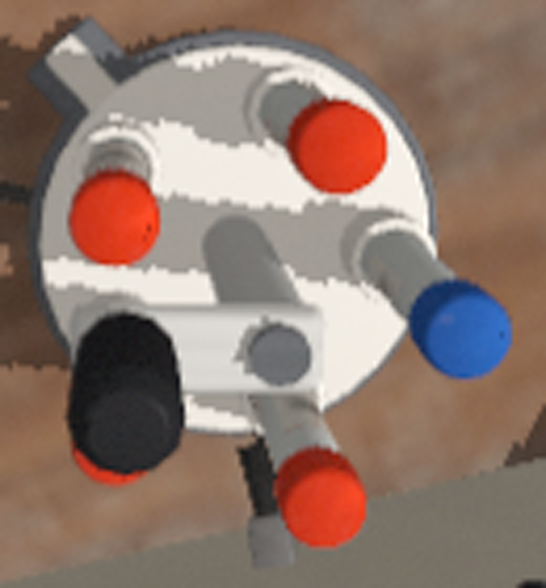

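Run:
```python
from h import *
import pickle
w=pickle.load(open("w.pkl","rb"))
P=lambda u,v,z:onz(w,250+u/4.2-.4,125+v/4.2-.4,z)[:2]
B=lambda v:np.degrees(np.arctan2(v[1],v[0]))
caps=np.array([P(462,328,.11),P(338,146,.11),P(114,217,.11),P(321,497,.11)])
from scipy.optimize import least_squares
ks=np.radians(72*np.array([0,1,2,4]))
f=lambda p:np.ravel(caps-p[:2]-.04*np.c_[np.cos(p[2]+ks),np.sin(p[2]+ks)])
r=least_squares(f,[.617,-.205,-1.2]);c=r.x[:2];print("axis",c,"blue",np.degrees(r.x[2]),"res",r.fun.round(4))
k=P(125,427,.167);print("knob",k,np.linalg.norm(k-c),B(k-c))
print("hub",P(280,354,.124))
n=P(59,46,.007);print("nose",n,np.linalg.norm(n-c),B(n-c))
d=np.array([P(x,y,.007) for x,y in((235,28),(30,215),(435,190),(90,90+50))]);print("base rim radii",np.linalg.norm(d-c,axis=1))
e1,e2=P(31,75,.007)-P(75,117,.007),P(88,17,.007)-P(122,55,.007);print("edges",B(e1),B(e2),np.linalg.norm(P(31,75,.007)-P(88,17,.007)))
```

```text
axis [ 0.61941438 -0.20359676] blue -68.81310277808441 res [-0.      0.0008 -0.001  -0.0004 -0.0002 -0.0011  0.0013  0.0007]
knob [ 0.60767563 -0.17694126] 0.029125826458346913 113.76810332685923
hub [ 0.61847742 -0.20472108]
nose [ 0.65041777 -0.14108412] 0.06977850676552512 63.62070391206575
base rim radii [0.05618749 0.05610575 0.05785361 0.0470855 ]
edges 67.54100076471215 63.64690337213825 0.021690370999086026
```

```bash
python3 -m crank '[0,0,0,0.002,0.001,-0.01,100, 0,0,0,0,0,-0.015,100, 0,0,0,0,0,-0.015,100, 0,0,0,0,0,-0.015,100, 0,0,0,0,0,-0.015,100, 0,0,0,0,0,-0.01,100, 0,0,0,0,0,-0.01,100, 0,0,0,0,0,0,60, 0,0,0,0,0,0,35, 0,0,0,0,0,0,30]' 30
```

```text
time_s: 3.2
position: [0.6071, -0.1769, 0.1461]
tool_rot: [[0.361, -0.932, 0.001], [-0.932, -0.361, -0.001], [0.001, -0.001, -1.0]]
ft_force: [0.1, 0.6, -0.3]
grip_width: 0.0435
```

```bash
python3 -m crank '[0,0,0,0,0,0,25, 0,0,0,0,0,0,20, 0,0,0,0,0,0,10, 0,0,0,0,0,0,0, 0,0,0,0,0,0,0, 0,0,0,0,0,0,0, 0,0,0,0,0,0,0]' 30
python3 - <<'E'
from h import *
o=observe();print(o["position"],o["ft_force"],o["wrist_torque"])
E
```

```text
time_s: 3.9
position: [0.607, -0.1771, 0.1459]
tool_rot: [[0.361, -0.932, 0.001], [-0.932, -0.361, -0.001], [0.001, -0.001, -1.0]]
ft_force: [0.4, -1.7, 5.5]
grip_width: 0.0188
[ 0.60703557 -0.17708423  0.14594408] [ 0.38179459 -1.7220701   5.48148722] [-0.20856052 -0.01532049 -0.04556836]
```

Run:
```python
import numpy as np
a=np.radians(111.3+3*np.arange(45));p=30*np.c_[np.cos(a),np.sin(a)]
q=p.round(1);d=np.diff(q,axis=0).round(1)
print([f"{x:g},{y:g}" for x,y in d]);print(q[15],q[30],q[44])
```

```text
['-1.4,-0.7', '-1.5,-0.6', '-1.3,-0.8', '-1.4,-0.8', '-1.3,-0.9', '-1.2,-1', '-1.2,-1', '-1.1,-1.1', '-1.1,-1.1', '-1,-1.2', '-1,-1.3', '-0.8,-1.3', '-0.9,-1.3', '-0.7,-1.4', '-0.7,-1.4', '-0.6,-1.5', '-0.5,-1.5', '-0.4,-1.5', '-0.4,-1.5', '-0.3,-1.6', '-0.2,-1.5', '-0.1,-1.6', '0,-1.6', '0,-1.5', '0.2,-1.6', '0.2,-1.5', '0.3,-1.6', '0.4,-1.5', '0.4,-1.5', '0.5,-1.5', '0.7,-1.4', '0.6,-1.5', '0.8,-1.3', '0.8,-1.4', '0.9,-1.3', '1,-1.2', '1,-1.2', '1.1,-1.1', '1.1,-1.1', '1.2,-1', '1.3,-1', '1.3,-0.8', '1.3,-0.9', '1.4,-0.7']
[-27.5  12.1] [-28.  -10.9] [-13.5 -26.8]
```

```bash
python3 -m crank '[0,0,0,-0.0014,-0.0007,0,0, 0,0,0,-0.0015,-0.0006,0,0, 0,0,0,-0.0013,-0.0008,0,0, 0,0,0,-0.0014,-0.0008,0,0, 0,0,0,-0.0013,-0.0009,0,0, 0,0,0,-0.0012,-0.001,0,0, 0,0,0,-0.0012,-0.001,0,0, 0,0,0,-0.0011,-0.0011,0,0, 0,0,0,-0.0011,-0.0011,0,0, 0,0,0,-0.001,-0.0012,0,0, 0,0,0,-0.001,-0.0013,0,0, 0,0,0,-0.0008,-0.0013,0,0, 0,0,0,-0.0009,-0.0013,0,0, 0,0,0,-0.0007,-0.0014,0,0, 0,0,0,-0.0007,-0.0014,0,0]'
```

```text
time_s: 5.4
position: [0.5906, -0.1925, 0.1459]
tool_rot: [[0.362, -0.932, 0.002], [-0.932, -0.362, 0.0], [0.0, -0.002, -1.0]]
ft_force: [1.2, 0.2, 5.4]
grip_width: 0.019
```

```bash
python3 -m crank '[0,0,0,-0.0006,-0.0015,0,0, 0,0,0,-0.0005,-0.0015,0,0, 0,0,0,-0.0004,-0.0015,0,0, 0,0,0,-0.0004,-0.0015,0,0, 0,0,0,-0.0003,-0.0016,0,0, 0,0,0,-0.0002,-0.0015,0,0, 0,0,0,-0.0001,-0.0016,0,0, 0,0,0,0,-0.0016,0,0, 0,0,0,0,-0.0015,0,0, 0,0,0,0.0002,-0.0016,0,0, 0,0,0,0.0002,-0.0015,0,0, 0,0,0,0.0003,-0.0016,0,0, 0,0,0,0.0004,-0.0015,0,0, 0,0,0,0.0004,-0.0015,0,0, 0,0,0,0.0005,-0.0015,0,0]'
```

```text
time_s: 6.9
position: [0.5897, -0.2153, 0.1459]
tool_rot: [[0.362, -0.932, 0.0], [-0.932, -0.362, 0.0], [-0.0, -0.0, -1.0]]
ft_force: [-1.3, 1.5, 8.2]
grip_width: 0.0192
```

```bash
python3 -m crank '[0,0,0,0.0007,-0.0014,0,0, 0,0,0,0.0006,-0.0015,0,0, 0,0,0,0.0008,-0.0013,0,0, 0,0,0,0.0008,-0.0014,0,0, 0,0,0,0.0009,-0.0013,0,0, 0,0,0,0.001,-0.0012,0,0, 0,0,0,0.001,-0.0012,0,0, 0,0,0,0.0011,-0.0011,0,0, 0,0,0,0.0011,-0.0011,0,0, 0,0,0,0.0012,-0.001,0,0, 0,0,0,0.0013,-0.001,0,0, 0,0,0,0.0013,-0.0008,0,0, 0,0,0,0.0013,-0.0009,0,0, 0,0,0,0.0014,-0.0007,0,0, 0,0,0,0,0,0,0, 0,0,0,0,0,0,0]'
python3 - <<'E'
from h import *
import pickle
o=observe();print(o["position"],o["ft_force"])
w={n:get_image(n) for n in("top","wrist")};pickle.dump(w,open("w2.pkl","wb"))
u,v=proj(w["wrist"],[.618,-.204,.06]).astype(int);print(u,v)
x,y=max(u-75,0),max(v-75,0)
a=[w["top"]["frame"][175:250,325:410],w["wrist"]["frame"][y:y+140,x:x+140]]
print(x,y)
a=[cv2.resize(a[0],(425,375),interpolation=2),cv2.resize(a[1],None,fx=375/140,fy=375/140,interpolation=2)]
cv2.imwrite("pics/w2.png",np.hstack(a)[:,:,::-1])
E
```

```text
time_s: 8.5
position: [0.6042, -0.2318, 0.1459]
tool_rot: [[0.361, -0.932, 0.0], [-0.932, -0.361, -0.001], [0.001, -0.0, -1.0]]
ft_force: [-1.2, -1.2, 6.4]
grip_width: 0.019
[ 0.60416404 -0.23177851  0.14594252] [-1.19663496 -1.23805787  6.43808235]
249 191
174 116
```

View pics/w2.png

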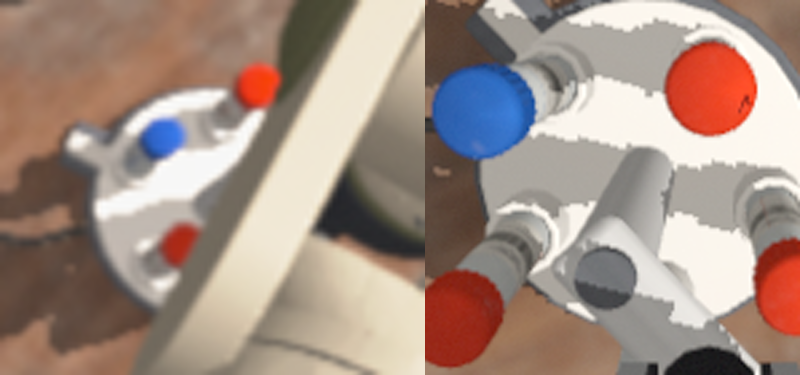

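Left (top view, arm covers half): blue cap at (163,138) above the nose (85,148). Right (wrist): blue cap (484,112), nose top left, hub (605,277). Now an enlarged wrist crop for the fine angle.

Run:
```python
from h import *
import pickle
w=pickle.load(open("w2.pkl","rb"))["wrist"]
save(w,"pics/w2c.png",(160,90,330,255),3.6)
```

```text
(no output)
```

View pics/w2c.png

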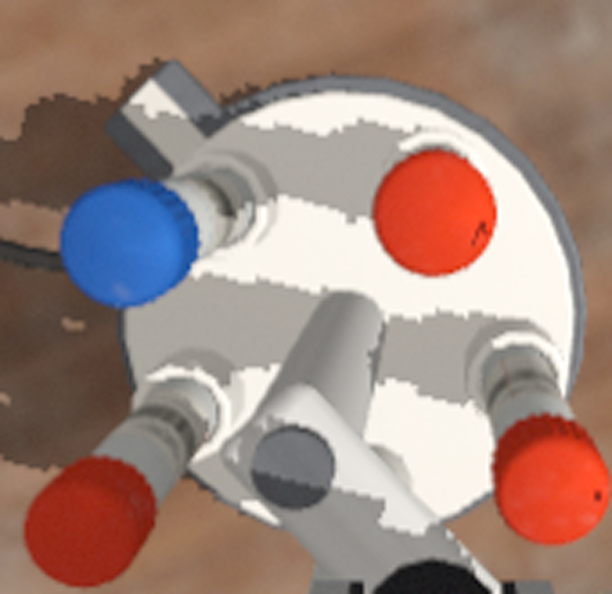

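Run:
```python
from h import *
import pickle
from scipy.optimize import least_squares
W=pickle.load(open("w2.pkl","rb"));w=W["wrist"]
P=lambda u,v,z:onz(w,160+u/3.6-.4,90+v/3.6-.4,z)[:2]
B=lambda v:np.degrees(np.arctan2(v[1],v[0]))
caps=np.array([P(124,246,.11),P(80,530,.11),P(556,488,.11),P(436,216,.11)])
ks=np.radians(72*np.array([0,1,3,4]))
f=lambda p:np.ravel(caps-p[:2]-.04*np.c_[np.cos(p[2]+ks),np.sin(p[2]+ks)])
r=least_squares(f,[.617,-.205,1.1]);c=r.x[:2];print("axis",c,"blue",np.degrees(r.x[2]),"res",r.fun.round(4))
print("bearings",[B(q-c) for q in caps])
n=P(139,95,.007);print("nose",n,np.linalg.norm(n-c),B(n-c),"hub",P(292,467,.124))
s=P(141,95,.007)-P(183,148,.007);print("stripe",B(s))
# disc edge points of base rim (z=.007) for axis
R=np.array([P(x,y,.007) for x,y in((340,76),(455,105),(540,185),(580,290),(578,370),(122,330),(135,405),(245,105))])
g=least_squares(lambda p:np.linalg.norm(R-p[:2],axis=1)-.058,c);print("rim axis",g.x,g.fun.round(4),"nose from rim",B(n-g.x))
t=W["top"];Q=lambda u,v,z:onz(t,325+u/5-.4,175+v/5-.4,z)[:2]
c1=np.array([.617,-.2048])
print("top blue",B(Q(163,138,.11)-c1),"nose",B(Q(69,142,.007)-c1))
print("tcp knob bearing",[B(observe()["position"][:2]-a) for a in(c,c1,np.array([.618,-.2043]))])
```

```text
axis [ 0.61890013 -0.20558274] blue 62.58239736193636 res [-0.0004 -0.0007  0.0008 -0.      0.0004  0.0005 -0.0008  0.0002]
bearings [np.float64(62.605169761519974), np.float64(133.7913864012205), np.float64(-80.67043877502222), np.float64(-9.39785743677837)]
nose [ 0.65031298 -0.14155945] 0.07131444577666353 63.86525094443026 hub [ 0.61851211 -0.20513453]
stripe 58.27891138069983
rim axis [ 0.61645594 -0.20571888] [ 0.0008  0.0002 -0.0011 -0.0014 -0.0011 -0.0023 -0.0008 -0.0006] nose from rim 62.179315819163754
top blue 63.328104990913744 nose 62.937268653598096
tcp knob bearing [np.float64(-119.385562302654), np.float64(-115.47099608109255), np.float64(-116.75190991765317)]
```

Run:
```python
from h import *
import pickle
w=pickle.load(open("w2.pkl","rb"))["wrist"]; s=4; x0,y0=160,90
f=cv2.resize(w["frame"][y0:y0+140,x0:x0+170,::-1],None,fx=s,fy=s,interpolation=2)
def pl(pts,col):
    q=np.array([proj(w,p) for p in pts]); q=((q-[x0,y0]+.5)*s).round().astype(np.int32)
    cv2.polylines(f,[q],False,col,1,cv2.LINE_AA)
c=np.array([.6184,-.2052]);a=np.radians(63.2)
d=np.array([np.cos(a),np.sin(a)]);e=np.array([-d[1],d[0]])
L=lambda *v:[np.r_[c+x*d+y*e,z] for x,y,z in v]
t=np.linspace(0,2*np.pi,80)
pl(L((.05,.012,.007),(.073,.012,.007),(.073,-.012,.007),(.05,-.012,.007)),(0,255,0))
pl(L((.055,0,.007),(.08,0,.007)),(0,255,0))
pl([np.r_[c+.058*np.array([np.cos(x),np.sin(x)]),.007] for x in t],(0,255,0))
for k in range(5):
    b=a+k*2*np.pi/5;m=c+.04*np.array([np.cos(b),np.sin(b)])
    pl([np.r_[m+.0095*np.array([np.cos(x),np.sin(x)]),.11] for x in t],(255,255,0))
cv2.imwrite("pics/ov.png",f)
```

```text
(no output)
```

View pics/ov.png

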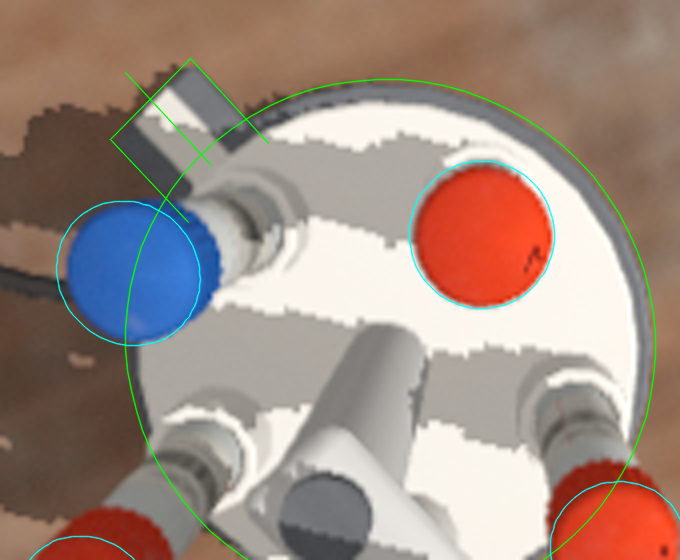

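The overlay at 63.2° fits within a few px. The nose agrees to about 0.2°; the blue cap seems about 0.5–0.9° short counter-clockwise. I'll nudge it slightly, settle and check.

```bash
python3 -m crank '[0,0,0,0.0003,-0.0001,0,0, 0,0,0,0,0,0,0, 0,0,0,0,0,0,0, 0,0,0,0,0,0,0, 0,0,0,0,0,0,0]' 30
python3 - <<'E'
from h import *
o=observe();print(o["position"],o["ft_force"],o["grip_width"])
w=get_image("wrist");s=3.6
def blob(im,lo,hi):
    h=cv2.cvtColor(im["frame"],cv2.COLOR_RGB2HSV);m=cv2.inRange(h,lo,hi)
    m=m[90:255,160:330];n,l,st,ce=cv2.connectedComponentsWithStats(m);return ce[1+st[1:,4].argmax()]
import pickle
for im in(pickle.load(open("w2.pkl","rb"))["wrist"],w):
    print(blob(im,(100,120,60),(125,255,255)))
t=get_image("scene");save(t,"pics/s2.png",(280,140,420,255),5)
E
```

```text
time_s: 9.1
position: [0.6043, -0.2318, 0.1459]
tool_rot: [[0.361, -0.932, 0.0], [-0.932, -0.361, -0.0], [0.0, 0.0, -1.0]]
ft_force: [-2.5, -0.7, 6.8]
grip_width: 0.019
[ 0.6043012  -0.2318053   0.14593486] [-2.47392309 -0.70969341  6.79686744] 0.018967145585308015
[35.35666982 66.89971618]
[35.02644004 67.24457035]
```

View pics/s2.png

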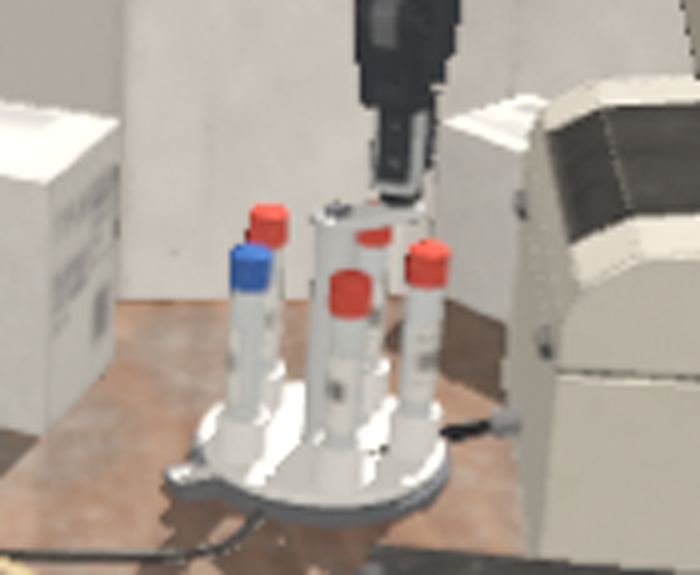

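Scene view: the blue cap (250,268) stands over the nose side (nose at (185,475)), and the gripper holds the knob at (400,180). The nudge moved the cap about 0.4° counter-clockwise, as intended.

```bash
python3 -c "
from rig import *
print(close_job())"
```

```text
the job is handed in; nothing more can be done
None
```

I gripped the crank knob at 30 N and turned the carousel about 132° counter-clockwise at roughly 30°/s. The blue-capped tube now faces front at the pointer. I handed the job in at about 9 s, still gripping the knob.

**Alignment:** Before the last correction, the pictures put the blue tube at bearings of 62.1–63.3° and the nose at 62.2–63.9°, so the readings disagreed by about 1°. One stripe reading of 58° was off, and I discarded it as too short a baseline. Most readings had the tube slightly short, so I nudged it 0.4° further. I estimate the remaining error at under about 1°.

**Forces and other objects:** Every force reading, taken at the end of each move, was under about 9 N. The grip width stayed at 19 mm. The gripper stayed above the tubes. I saw no bystander disturbed, though I did not check their positions again after the turn.

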